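# Set up the next kiln-shelf tier over glaze tests

### The job

Build the next tier over the glaze tests that already stand on the white-washed kiln shelf: pick out the three square kiln props of matching height and stand one upright in the middle of each of the three bare square patches on that shelf, then lift the other kiln shelf, with its two hand slots, and lower it gently onto the three props, level and squarely above the lower shelf, edges in line. Do not move or knock over the upright test tiles, do not let the upper shelf drop, and let go of everything at the end.

Things in the scene. Friction and masses are not known exactly. Their poses are not given: they have to be found in the camera images.
- lower_shelf: Fixed kiln shelf lying on the work surface under the test tiles: slab 160 (its x) x 210 (its y) x 12 mm, top coated with white kiln wash. Origin: centre of its underside, z up; its top is at z = 12 mm. Three bare brownish 40 mm squares for the props are centred in its frame at (x, y) = (-56, -78), (-56, 78) and (56, 0) mm.
- upper_shelf: Loose kiln shelf to lay on top: plain buff slab 160 (its x) x 210 (its y) x 12 mm, 0.5 to 0.75 kg, flat on the work surface. Origin: centre of its underside, z up. Two through slots, x -27 to 27 mm, y 25 to 66 mm either side of the centre, leave a web 50 mm wide (y -25 to 25 mm) at the middle, to grip across with one finger down each slot.
- prop_a: One of the three matching kiln props: upright square post 34 x 34 mm, 80 mm high, buff, with a 14 mm hole down its middle, 0.13 to 0.2 kg. Origin: centre of its underside; z up along the post; x and y square to its sides. The three are interchangeable.
- prop_b: One of the three matching kiln props: upright square post 34 x 34 mm, 80 mm high, buff, with a 14 mm hole down its middle, 0.13 to 0.2 kg. Origin: centre of its underside; z up along the post; x and y square to its sides. The three are interchangeable.
- prop_c: One of the three matching kiln props: upright square post 34 x 34 mm, 80 mm high, buff, with a 14 mm hole down its middle, 0.13 to 0.2 kg. Origin: centre of its underside; z up along the post; x and y square to its sides. The three are interchangeable.
- short_prop: A kiln prop of the same square section 34 x 34 mm but only 55 mm high: not wanted. Origin: centre of its underside.
- tall_prop: A kiln prop of the same square section 34 x 34 mm but 110 mm high: not wanted. Origin: centre of its underside.
- test_1: Upright L-shaped glaze test tile standing loose on the lower shelf, between the bare patches: foot 30 (its x) x 34 (its y) x 7 mm, upright 7 mm thick and 34 mm wide at the +x edge of the foot, 58 mm high, dipped in glaze at the top, 50 g. Origin: centre of the foot's underside. To be left where it stands.
- test_2: Upright L-shaped glaze test tile standing loose on the lower shelf, between the bare patches: foot 30 (its x) x 34 (its y) x 7 mm, upright 7 mm thick and 34 mm wide at the +x edge of the foot, 58 mm high, dipped in glaze at the top, 50 g. Origin: centre of the foot's underside. To be left where it stands.
- test_3: Upright L-shaped glaze test tile standing loose on the lower shelf, between the bare patches: foot 30 (its x) x 34 (its y) x 7 mm, upright 7 mm thick and 34 mm wide at the +x edge of the foot, 58 mm high, dipped in glaze at the top, 50 g. Origin: centre of the foot's underside. To be left where it stands.
There are look-alikes about, which are no part of the job. Leave any green or red look-alike of the prop_a alone.

How it is judged:
On the way:
1. the three matching props stand upright on the three bare patches, one on each, let go, with the upper shelf not yet on them (((x of prop_a in the frame of lower_shelf between -0.068 and -0.044 m and y of prop_a in the frame of lower_shelf between -0.09 and -0.066 m) or (x of prop_b in the frame of lower_shelf between -0.068 and -0.044 m and y of prop_b in the frame of lower_shelf between -0.09 and -0.066 m) or (x of prop_c in the frame of lower_shelf between -0.068 and -0.044 m and y of prop_c in the frame of lower_shelf between -0.09 and -0.066 m)) and ((x of prop_a in the frame of lower_shelf between -0.068 and -0.044 m and y of prop_a in the frame of lower_shelf between 0.066 and 0.09 m) or (x of prop_b in the frame of lower_shelf between -0.068 and -0.044 m and y of prop_b in the frame of lower_shelf between 0.066 and 0.09 m) or (x of prop_c in the frame of lower_shelf between -0.068 and -0.044 m and y of prop_c in the frame of lower_shelf between 0.066 and 0.09 m)) and ((x of prop_a in the frame of lower_shelf between 0.044 and 0.068 m and y of prop_a in the frame of lower_shelf between -0.012 and 0.012 m) or (x of prop_b in the frame of lower_shelf between 0.044 and 0.068 m and y of prop_b in the frame of lower_shelf between -0.012 and 0.012 m) or (x of prop_c in the frame of lower_shelf between 0.044 and 0.068 m and y of prop_c in the frame of lower_shelf between -0.012 and 0.012 m)) and angle between each of prop_a, prop_b, prop_c's own z axis and vertical below 0.05 rad and height (world z) of prop_a between 0.008 and 0.016 m and height (world z) of prop_b between 0.008 and 0.016 m and height (world z) of prop_c between 0.008 and 0.016 m and contact force between the fingers and prop_a below 0.1 N and contact force between the fingers and prop_b below 0.1 N and contact force between the fingers and prop_c below 0.1 N and height (world z) of upper_shelf below 0.05 m), for 0.2 s.
At the end, for the whole second after the job is handed in: One 80 mm prop upright on each bare patch, within 12 mm of its centre along each side; the upper shelf at rest on all three, level within 0.03 rad, within 15 mm of centred over the lower shelf along each side and 0.12 rad of parallel; the test tiles upright; all released (((x of prop_a in the frame of lower_shelf between -0.068 and -0.044 m and y of prop_a in the frame of lower_shelf between -0.09 and -0.066 m) or (x of prop_b in the frame of lower_shelf between -0.068 and -0.044 m and y of prop_b in the frame of lower_shelf between -0.09 and -0.066 m) or (x of prop_c in the frame of lower_shelf between -0.068 and -0.044 m and y of prop_c in the frame of lower_shelf between -0.09 and -0.066 m)) and ((x of prop_a in the frame of lower_shelf between -0.068 and -0.044 m and y of prop_a in the frame of lower_shelf between 0.066 and 0.09 m) or (x of prop_b in the frame of lower_shelf between -0.068 and -0.044 m and y of prop_b in the frame of lower_shelf between 0.066 and 0.09 m) or (x of prop_c in the frame of lower_shelf between -0.068 and -0.044 m and y of prop_c in the frame of lower_shelf between 0.066 and 0.09 m)) and ((x of prop_a in the frame of lower_shelf between 0.044 and 0.068 m and y of prop_a in the frame of lower_shelf between -0.012 and 0.012 m) or (x of prop_b in the frame of lower_shelf between 0.044 and 0.068 m and y of prop_b in the frame of lower_shelf between -0.012 and 0.012 m) or (x of prop_c in the frame of lower_shelf between 0.044 and 0.068 m and y of prop_c in the frame of lower_shelf between -0.012 and 0.012 m)) and angle between each of prop_a, prop_b, prop_c's own z axis and vertical below 0.05 rad and height (world z) of prop_a between 0.008 and 0.016 m and height (world z) of prop_b between 0.008 and 0.016 m and height (world z) of prop_c between 0.008 and 0.016 m and x of upper_shelf in the frame of lower_shelf between -0.015 and 0.015 m and y of upper_shelf in the frame of lower_shelf between -0.015 and 0.015 m and angle between the x axis of upper_shelf and the x axis of lower_shelf, either way round below 0.12 rad and angle between upper_shelf's own z axis and vertical below 0.03 rad and height (world z) of upper_shelf between 0.088 and 0.096 m and contact force between upper_shelf and prop_a above 0.2 N and contact force between upper_shelf and prop_b above 0.2 N and contact force between upper_shelf and prop_c above 0.2 N and contact force between each of the arm, the fingers and upper_shelf below 0.1 N and contact force between the fingers and prop_a below 0.1 N and contact force between the fingers and prop_b below 0.1 N and contact force between the fingers and prop_c below 0.1 N and linear speed of each of prop_a, prop_b, prop_c, upper_shelf below 0.02 m/s and angular speed of each of prop_a, prop_b, prop_c, upper_shelf below 0.1 rad/s and angle between each of test_1, test_2, test_3's own z axis and vertical below 0.15 rad); the robot touches nothing.
It fails at once if a test tile is moved by more than 15 mm or tipped (distance of any of test_1, test_2, test_3 from where it was at the start of the episode above 0.015 m or angle between any of test_1, test_2, test_3's own z axis and vertical above 0.35 rad).
It fails at once if the upper shelf is let fall (loose from the fingers, in the air, falling faster than 0.45 m/s, that is from more than 10 mm) (contact force between the fingers and upper_shelf below 0.05 N and height (world z) of upper_shelf above 0.02 m and linear speed of upper_shelf above 0.45 m/s).
It also fails if it takes over 120 s, if anything falls off the work surface, if the arm or the gripper's body presses on something with over 40 N, if the wrist force passes 120 N, or if a joint passes its speed limit or range.

### The arm

A 6-joint arm with a two-finger parallel gripper is mounted at the origin on a cart in front of the work surface, level with it; the furniture and walls round the work are solid. World frame = base frame: x ahead of the robot, y to its left, z up, the work surface at z = 0. Lengths are in m, angles in rad, forces in N, time in s.
With the tool pointing down it reaches from about 0.375 to 0.9 m from the base axis. Payload 3.1 kg.
Tool frame: the origin (TCP) lies between the finger pads; the fingertips stand robot.finger_overhang ahead of it and the grasp point (between the pads) lies 3 mm ahead of it (robot.finger_overhang is the distance from the TCP to the fingertips, in m); z points along the fingers, y is the line along which they close (so a half turn about z gives the same grasp; the last joint's range is limited). The gripper opens to 87 mm and grips with 3 to 60 N. Pads are 19 mm wide; open, the fingers measure 117 mm over their backs; the gripper's body (75 mm by 190 mm) begins 51 mm behind the grasp point.
Start: joints at [-1.31, 0.527, 1.433, -0, 1.181, -0.178], TCP at [0.266, -0.566, 0.245] pointing down, gripper open.
Joint ranges: [-3.08, 3.08], [-0.75, 2.2], [0.22, 2.44], [-1.43, 4.57], [0, 2.65], [-2.85, 2.85]. Speed limits (rad/s): [2.79, 2.79, 3.14, 3.14, 3.14, 3.14].

### API

Orientations are given as a unit quaternion [x, y, z, w].
In Python, from rig import get_obs, vision, hand_in, nets, robot gives the robot as it stands.
- The arm moves only by the tool apply_moves, never from a script. Its argument "series" is a list of rows, each an object with "offset": the shift along the world's x, y, z in cm, a list of three; "rot": the turn, a rotation vector about the world's x, y, z in degrees, a list of three. A call has 1 to 20 rows; each row is the pose to reach, as a shift and turn from the pose commanded when the call began; what a row does not reach only later rows make up. A row lasts 1/10 s, in which the tool goes at most 50 mm and 8.59 degrees, less where a joint would pass 70% of its speed; a pose out of reach is approached as far as the arm can. A call with a gripper value outside its range is refused whole. "hand" is the opening, from 0 (shut) to 1 (fully open), set as the call begins (left out, the last holds). The fingers move at their own pace and stop on an object; "newtons" is the grip in N (left out, the last holds). Time passes only in rows, so rows that repeat a pose let the fingers close. It gives the time, the measured TCP pose, the force, the opening and the grip force at its end, in the units of the state.
- get_obs(): the state, without advancing time (a new reading comes with each control period).
- vision.camera(name): name is "scene" or "top" or "wrist"; returns the picture (480x640x3 uint8, red, green, blue); there is no depth.
- vision.calibration(name): a dict with "K" (3x3 intrinsics, pixels), "R" (3x3) and "t" (3): a world point X has camera coordinates R X + t. Camera axes: x right, y down, z forward; pixel columns grow to the right and rows downward; lengths in m; the calibration is good to about 2 mm. A picture is of the moment at which its call begins: read the wrist's pose just before it. calibration takes no time and is no camera call; for the wrist camera it gives the pose at the moment of the call.
- hand_in(): hands the job in; it is judged then, once.
Trained networks look in the newest picture that a camera, given by its name, has taken for a name from the list of things; names that differ only in an ending like _2 or _b are one class to them, and where a whole thing is asked for, a point or a joint stands for the part that bears it (a point fixed in the world has none). Each returns a list of dicts, best first, with "conf" (0 to 1); they miss things now and then, are a little off and sometimes report something else, mostly with a low value. They report only what shows in the picture. A call takes as long as a camera call. They do not tell look-alikes from the thing itself.
- nets.search_frame(camera, query): "centre" ([x, y, z] in m, in world coordinates, good to about 4 mm: the middle of the surface that is visible of it).
- nets.spot_point(camera, query): "centre" ([x, y, z] in m, in world coordinates, good to about 4 mm: a listed point, or the origin of a listed thing).
The state is a dict: "time": time; "q": joint angles; "joint_velocities": joint speeds; "joint_torque": joint torques, N m; "position": TCP position; "tool_rot": TCP orientation; "ft_force": force on the tool from outside, world axes, zero at the start; "moment": the same for the moment, N m; "grip_width": finger opening in m; "grip_force": force on a finger pad.
Only numpy, scipy, OpenCV 4.12 (cv2) and the standard library are available. Lean on these libraries where they do the work, as an engineer would, in place of code of your own. Each camera call takes 0.05 s, during which the arm holds its last target. There are 200 camera calls.

## Working session

There is one attempt and no reset: what is moved stays moved. The work goes in short steps, Python scripts to look and compute and a tool call to move; the robot and the scene stay as the last step left them, time stands still between calls to the robot, and variables do not carry over. Pictures are saved under pics/ and viewed, at most 14 in all, crops included, and the job is handed in when it is done.

Besides the shell and the picture viewer there is one more tool, called after "Request:" by a JSON object that holds its "name" and its "arguments", one argument or row to a line. apply_moves: Moves the arm, as the interface text tells. Its arguments: {"type":"object","properties":{"series":{"type":"array"},"hand":{"type":"number"},"newtons":{"type":"number"}},"required":["series"]}

```bash
mkdir -p pics; cat > h.py <<'E'
import numpy as np, cv2
from rig import get_obs, vision, hand_in, nets, robot
def snap(cam,fn):
    im=vision.camera(cam); cv2.imwrite('pics/'+fn+'.png',im[:,:,::-1]); return im
def proj(cam,P):
    c=vision.calibration(cam);K,R,t=[np.array(c[k]) for k in 'KRt']
    p=(K@(R@np.atleast_2d(P).T+t.reshape(3,1))).T; return p[:,:2]/p[:,2:]
def unproj(cam,uv,z):
    c=vision.calibration(cam);K,R,t=[np.array(c[k]) for k in 'KRt']
    uv=np.atleast_2d(uv); d=(R.T@np.linalg.inv(K)@np.c_[uv,np.ones(len(uv))].T).T; o=-R.T@t.ravel()
    return o+d*((z-o[2])/d[:,2])[:,None]
E
python3 - <<'E'
from h import *
np.set_printoptions(precision=3,suppress=True)
print(robot.finger_overhang,get_obs())
for c in ['top','scene']:
    snap(c,c+'0')
    for q in ['lower_shelf','upper_shelf','prop_a','short_prop','tall_prop','test_1']:
        for r in nets.spot_point(c,q): print(c,q,np.round(r['centre'],3),round(r['conf'],2),proj(c,r['centre'])[0].round())
E
```

```text
0.022 {'time': 0.0, 'q': array([-1.31 ,  0.528,  1.434,  0.   ,  1.181, -0.179]), 'joint_velocities': array([ 0.001,  0.001, -0.002,  0.001, -0.001, -0.001]), 'joint_torque': array([  0.001, -44.005, -17.659,   0.064,   0.058,  -0.   ]), 'position': array([ 0.265, -0.565,  0.244]), 'tool_rot': array([ 0.976,  0.218, -0.   , -0.001]), 'ft_force': array([ 0.101,  0.208, -0.565]), 'moment': array([-0.008,  0.053,  0.003]), 'grip_force': 0.0, 'grip_width': 0.08721167826158475}
top lower_shelf [ 0.521  0.333 -0.   ] 0.88 [161. 235.]
top upper_shelf [0.518 0.033 0.001] 0.85 [269. 236.]
top prop_a [ 0.385 -0.504  0.001] 0.79 [467. 286.]
top prop_a [ 0.432 -0.166 -0.003] 0.62 [342. 268.]
top prop_a [ 0.387 -0.596 -0.003] 0.6 [501. 285.]
top prop_a [ 0.437 -0.254  0.001] 0.57 [375. 266.]
top prop_a [ 0.398 -0.342  0.002] 0.49 [407. 281.]
top short_prop [ 0.526 -0.164  0.   ] 0.46 [341. 234.]
top tall_prop [ 0.539 -0.243  0.001] 0.83 [370. 229.]
top tall_prop [ 0.396 -0.344  0.006] 0.49 [408. 281.]
top test_1 [0.464 0.322 0.009] 0.73 [163. 255.]
top test_1 [0.558 0.415 0.014] 0.72 [130. 221.]
scene lower_shelf [ 0.519  0.332 -0.003] 0.57 [243. 199.]
scene upper_shelf [ 0.513  0.032 -0.006] 0.78 [300. 235.]
scene prop_a [ 0.394 -0.343  0.   ] 0.97 [369. 317.]
scene prop_a [ 0.386 -0.505 -0.003] 0.97 [429. 362.]
scene prop_a [ 0.433 -0.163 -0.001] 0.92 [326. 274.]
scene prop_a [ 0.43  -0.25  -0.002] 0.83 [351. 291.]
scene prop_a [ 0.387 -0.591 -0.001] 0.69 [470. 388.]
scene test_1 [0.466 0.328 0.01 ] 0.77 [229. 200.]
scene test_1 [0.559 0.419 0.006] 0.71 [239. 185.]
scene test_1 [0.582 0.263 0.012] 0.61 [271. 196.]
```

View pics/top0.png

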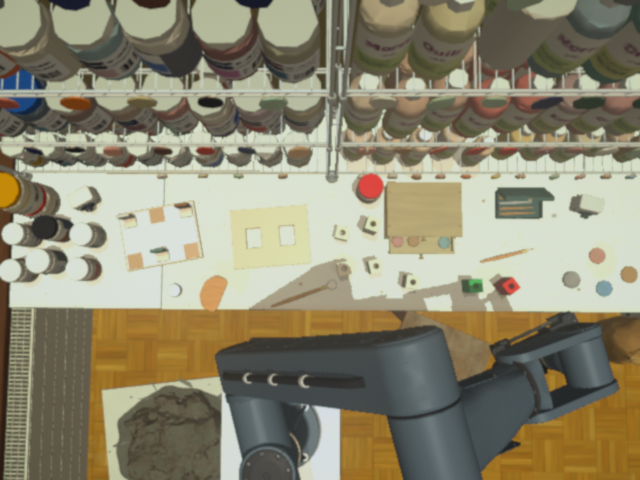

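View pics/scene0.png

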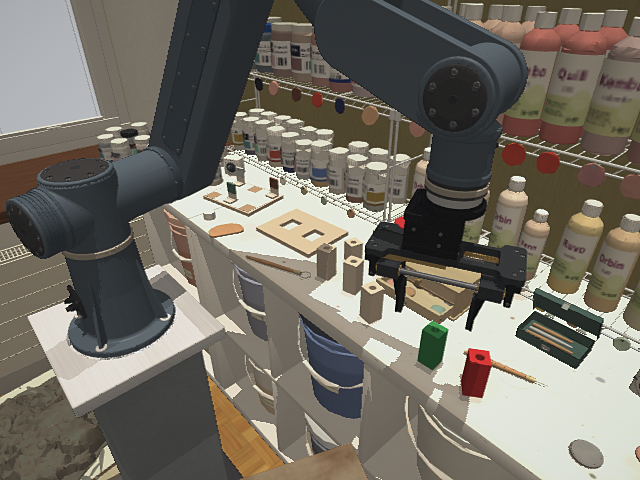

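The top view shows the lower shelf at about (160,235), the upper shelf at (270,236), and buff props at (344,268), (374,266) and (410,281). The short prop is at (341,233), the tall one at (370,225), and the green and red decoys are at (475,286) and (510,286). Next I look closer with the wrist camera.

Request:
{"name": "apply_moves", "arguments": {
  "series": [
    {"offset": [0, 0, 8], "rot": [0, 0, 0]},
    {"offset": [0, 0, 8], "rot": [0, 0, 0]},
    {"offset": [14, 31, 12], "rot": [0, 0, 0]},
    {"offset": [14, 31, 12], "rot": [0, 0, 0]},
    {"offset": [14, 31, 12], "rot": [0, 0, 0]},
    {"offset": [14, 31, 12], "rot": [0, 0, 0]},
    {"offset": [14, 31, 12], "rot": [0, 0, 0]},
    {"offset": [14, 31, 12], "rot": [0, 0, 0]},
    {"offset": [14, 31, 12], "rot": [0, 0, 0]},
    {"offset": [14, 31, 12], "rot": [0, 0, 0]},
    {"offset": [14, 31, 12], "rot": [0, 0, 0]}
  ],
  "hand": 1
}}

```text
time: 1.8
position: [0.4059, -0.2552, 0.365]
tool_rot: [0.976, 0.219, 0.0, 0.001]
ft_force: [-0.5, -0.5, -0.4]
grip_width: 0.0871
grip_force: 0.0
```

```bash
python3 - <<'E'
from h import *
o=get_obs();print(o['position'],o['tool_rot'])
c=vision.calibration('wrist');print(-np.array(c['R']).T@c['t'], c['R'])
snap('wrist','w1')
for q in ['prop_a','short_prop','tall_prop']:
    for r in nets.spot_point('wrist',q): print(q,np.round(r['centre'],3),round(r['conf'],2),proj('wrist',r['centre'])[0].round())
E
```

```text
[ 0.4058768  -0.25521402  0.36498747] [9.75751406e-01 2.18880287e-01 7.48516909e-05 7.79186906e-04]
[ 0.47753706 -0.22225039  0.50535129] [[ 0.4275606  -0.90398198  0.00291675]
 [-0.86567625 -0.40850935  0.28935227]
 [-0.26037772 -0.12624059 -0.95721824]]
prop_a [ 0.394 -0.342 -0.002] 0.96 [371. 223.]
prop_a [ 0.432 -0.166  0.002] 0.91 [254. 134.]
prop_a [ 0.387 -0.592 -0.004] 0.72 [532. 303.]
prop_a [ 0.439 -0.248 -0.001] 0.66 [319. 157.]
prop_a [ 0.389 -0.502 -0.002] 0.63 [476. 276.]
short_prop [ 0.525 -0.162 -0.001] 0.91 [283.  55.]
tall_prop [ 0.546 -0.24  -0.002] 0.81 [352.  68.]
```

View pics/w1.png

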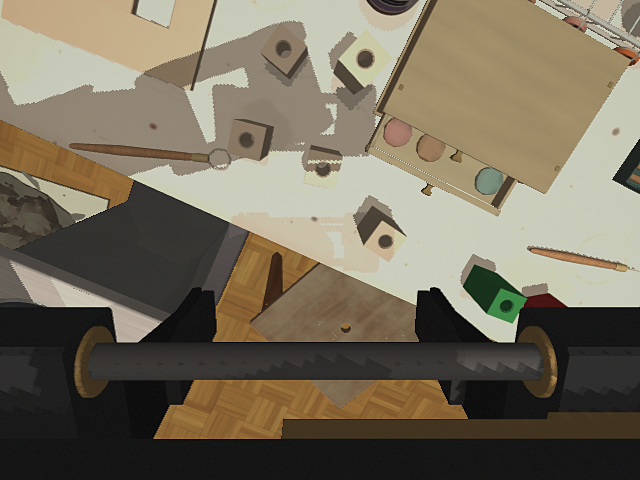

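The wrist view shows the three matching props with top holes at (246,140), (322,169) and (385,241), the short one at (284,48), the tall one at (366,58), and green at (506,306). I zoom in to read the top-face edges.

```bash
python3 - <<'E'
import cv2,numpy as np
im=cv2.imread('pics/w1.png')
c=lambda x,y:cv2.resize(im[y:y+70,x:x+70],(400,400),interpolation=cv2.INTER_CUBIC)
a=np.hstack([c(215,105),c(290,130)]);b=np.hstack([c(350,190),c(255,15)])
cv2.imwrite('pics/z1.png',cv2.resize(np.vstack([a,b]),(600,600)))
E
```

```text
(no output)
```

View pics/z1.png

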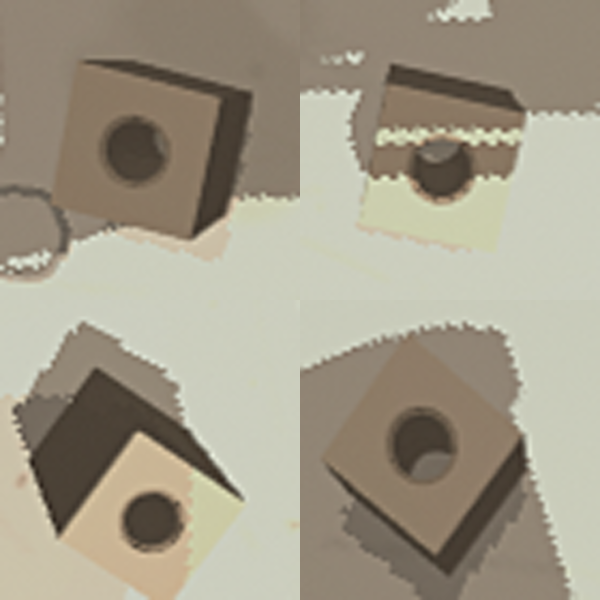

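```bash
python3 - <<'E'
from h import *
np.set_printoptions(precision=4,suppress=True)
s=70/300
for n,o,c in [('P1',(215,105),[(80,65),(222,98),(190,240),(52,205)]),('P2',(290,130),[(86,84),(224,112),(196,250),(60,228)]),('P3',(350,190),[(138,132),(244,200),(170,303),(60,238)])]:
    P=unproj('wrist',np.array(o)+s*np.array(c),.08)[:,:2]
    e=np.roll(P,-1,0)-P
    print(n,P.mean(0),np.linalg.norm(e,axis=1),np.degrees(np.arctan2(e[:,1],e[:,0]))%90)
E
```

```text
P1 [ 0.4295 -0.1714] [0.0334 0.0337 0.0333 0.0328] [12.3389 10.0296 10.8794 10.1307]
P2 [ 0.436  -0.2532] [0.0333 0.0334 0.0334 0.0346] [13.8202 14.4165 15.8331 14.3735]
P3 [ 0.3955 -0.3473] [0.0326 0.0323 0.0336 0.0331] [82.4488 82.9695 83.8425 81.2588]
```

Request:
{"name": "apply_moves", "arguments": {
  "series": [
    {"offset": [2.4, 8.6, -5], "rot": [0, 0, -7]},
    {"offset": [2.4, 8.6, -5], "rot": [0, 0, -14.4]},
    {"offset": [2.4, 8.6, -10], "rot": [0, 0, -14.4]},
    {"offset": [2.4, 8.6, -15], "rot": [0, 0, -14.4]},
    {"offset": [2.4, 8.6, -19], "rot": [0, 0, -14.4]},
    {"offset": [2.4, 8.6, -22], "rot": [0, 0, -14.4]},
    {"offset": [2.4, 8.6, -25], "rot": [0, 0, -14.4]},
    {"offset": [2.4, 8.6, -27.5], "rot": [0, 0, -14.4]},
    {"offset": [2.4, 8.6, -29.4], "rot": [0, 0, -14.4]},
    {"offset": [2.4, 8.6, -29.4], "rot": [0, 0, -14.4]},
    {"offset": [2.4, 8.6, -29.4], "rot": [0, 0, -14.4]}
  ],
  "hand": 0.65
}}

```text
time: 3.1
position: [0.4294, -0.1707, 0.0703]
tool_rot: [0.996, 0.093, -0.0, -0.0]
ft_force: [-1.1, 1.2, 0.5]
grip_width: 0.0565
grip_force: 0.0
```

Request:
{"name": "apply_moves", "arguments": {
  "series": [
    {"offset": [0, 0, 0], "rot": [0, 0, 0]},
    {"offset": [0, 0, 0], "rot": [0, 0, 0]},
    {"offset": [0, 0, 0], "rot": [0, 0, 0]},
    {"offset": [0, 0, 0], "rot": [0, 0, 0]},
    {"offset": [0, 0, 0], "rot": [0, 0, 0]}
  ],
  "hand": 0.2,
  "newtons": 25
}}

```text
time: 3.6
position: [0.4297, -0.1698, 0.0711]
tool_rot: [0.996, 0.094, 0.0, 0.0]
ft_force: [-0.8, 0.8, 4.2]
grip_width: 0.0342
grip_force: 24.3
```

Request:
{"name": "apply_moves", "arguments": {
  "series": [
    {"offset": [0, 0, 3], "rot": [0, 0, 0]},
    {"offset": [0, 0, 7], "rot": [0, 0, 0]},
    {"offset": [0, 0, 12], "rot": [0, 0, 0]},
    {"offset": [0, 4, 15], "rot": [0, 0, 0]},
    {"offset": [0, 8, 18], "rot": [0, 0, 0]},
    {"offset": [0, 12, 21], "rot": [0, 0, 0]},
    {"offset": [0, 16, 24], "rot": [0, 0, 0]},
    {"offset": [0, 20, 27], "rot": [0, 0, 0]},
    {"offset": [0, 24, 30], "rot": [0, 0, 0]},
    {"offset": [0, 28, 31], "rot": [0, 0, 0]},
    {"offset": [0, 32, 31], "rot": [0, 0, 0]},
    {"offset": [0, 36, 31], "rot": [0, 0, 0]},
    {"offset": [0, 40, 31], "rot": [0, 0, 0]},
    {"offset": [0, 44, 31], "rot": [0, 0, 0]},
    {"offset": [0, 46, 31], "rot": [0, 0, 0]},
    {"offset": [0, 47, 31], "rot": [0, 0, 0]},
    {"offset": [0, 47, 31], "rot": [0, 0, 0]},
    {"offset": [0, 47, 31], "rot": [0, 0, 0]}
  ]
}}

```text
time: 5.4
position: [0.4293, 0.2993, 0.3802]
tool_rot: [0.996, 0.093, -0.001, 0.001]
ft_force: [0.9, -0.5, -2.2]
grip_width: 0.0338
grip_force: 24.5
```

```bash
python3 - <<'E'
from h import *
o=get_obs();print(o['position'],o['tool_rot'],o['grip_width'],o['grip_force'])
snap('wrist','w2')
for q in ['lower_shelf','upper_shelf','test_1']:
    for r in nets.spot_point('wrist',q): print(q,np.round(r['centre'],3),round(r['conf'],2),proj('wrist',r['centre'])[0].round())
E
```

```text
[0.4293075  0.29932084 0.38015849] [ 9.95626785e-01  9.34166815e-02 -5.13665361e-04  6.03888873e-04] 0.033827691172016026 24.515026740264148
lower_shelf [0.52  0.335 0.001] 0.81 [298. 105.]
lower_shelf [0.586 0.267 0.012] 0.48 [366.  57.]
upper_shelf [ 0.516  0.029 -0.003] 0.77 [538. 156.]
test_1 [0.588 0.264 0.012] 0.71 [370.  56.]
test_1 [0.556 0.416 0.01 ] 0.67 [233.  59.]
test_1 [0.466 0.325 0.011] 0.63 [298. 153.]
```

View pics/w2.png

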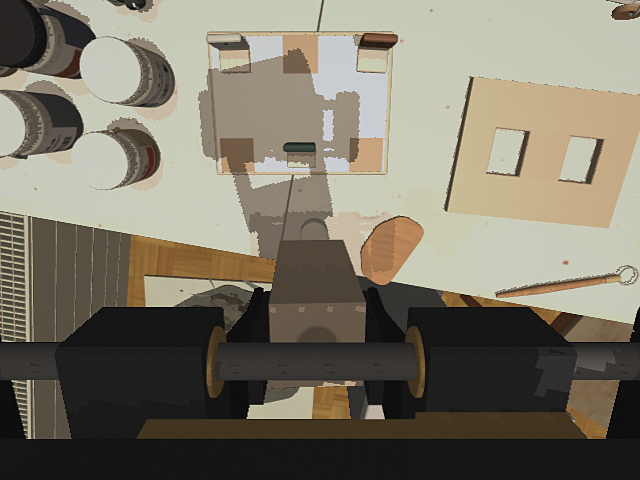

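The wrist view shows the lower shelf's corners near (207,34), (398,34), (387,173) and (218,173). The bare patches are at (300,54), (236,154) and (366,154), and the tiles at (235,50), (375,50) and (300,153). The upper shelf is at (540,150). I zoom in on the lower shelf.

```bash
python3 - <<'E'
import cv2,numpy as np
im=cv2.imread('pics/w2.png')
cv2.imwrite('pics/z2.png',cv2.resize(im[25:180,200:405],None,fx=3.8,fy=3.8,interpolation=cv2.INTER_CUBIC))
E
```

```text
(no output)
```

View pics/z2.png

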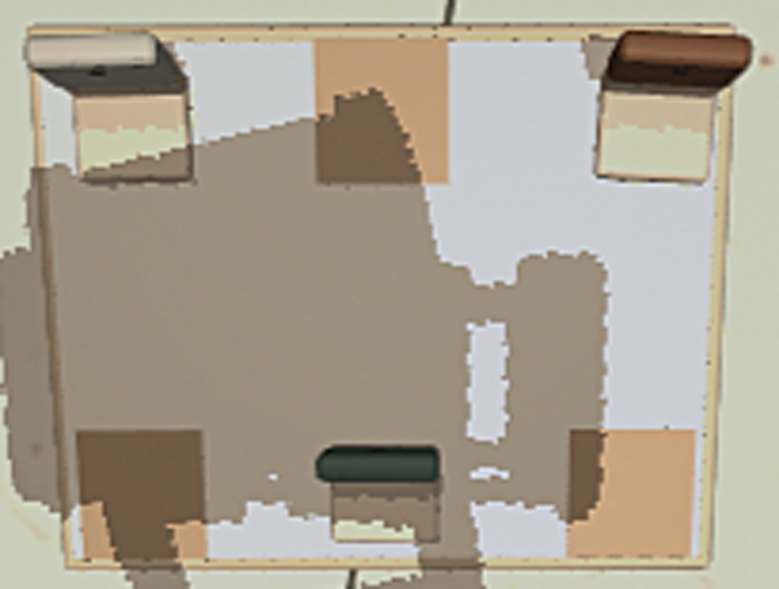

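```bash
python3 - <<'E'
from h import *
np.set_printoptions(precision=4,suppress=True)
U=lambda c,z:unproj('wrist',np.array([200,25])+(np.array(c)+.0)/3.8,z)[:,:2]
q={'far':[(315,39),(448,39),(448,184),(316,184)],'L':[(76,431),(203,430),(206,556),(82,556)],'R':[(569,430),(695,430),(691,556),(567,556)]}
src=[];dst=[]
nom={'far':(.056,0),'L':(-.056,.078),'R':(-.056,-.078)}
for k,c in q.items():
    P=U(c,.012);print(k,P.mean(0),np.linalg.norm(np.roll(P,-1,0)-P,axis=1));src.append(nom[k]+np.array([(.02,.02),(.02,-.02),(-.02,-.02),(-.02,.02)]));dst.append(P)
S=np.vstack(src);D=np.vstack(dst)
a=S-S.mean(0);b=D-D.mean(0);th=np.arctan2((a[:,0]*b[:,1]-a[:,1]*b[:,0]).sum(),(a*b).sum())
R=np.array([[np.cos(th),-np.sin(th)],[np.sin(th),np.cos(th)]]);t=D.mean(0)-R@S.mean(0)
print('shelf',t,np.degrees(th),'rms',np.sqrt(((S@R.T+t-D)**2).sum(1).mean()))
for k,n in nom.items(): print(k,R@n+t)
for k,c in {'tL':[(82,183),(192,181)],'tR':[(595,178),(710,183)],'tM':[(331,543),(438,543)]}.items():
    print(k,(U(c,.019)-t)@R)
E
```

```text
far [0.5744 0.3415] [0.0393 0.0398 0.04   0.0398]
L [0.4499 0.3974] [0.0402 0.0396 0.0401 0.0392]
R [0.4789 0.2436] [0.0399 0.0396 0.0402 0.0396]
shelf [0.5194 0.331 ] 10.716904817347197 rms 0.0004340143800871544
far [0.5744 0.3414]
L [0.4499 0.3972]
R [0.4789 0.2439]
tL [[0.0357 0.0897]
 [0.0363 0.0568]]
tR [[ 0.037  -0.0636]
 [ 0.0356 -0.098 ]]
tM [[-0.0708  0.0175]
 [-0.0708 -0.0166]]
```

Request:
{"name": "apply_moves", "arguments": {
  "series": [
    {"offset": [4, 1.2, -4], "rot": [0, 0, 0]},
    {"offset": [8, 2.4, -7], "rot": [0, 0, 0]},
    {"offset": [12, 3.5, -9], "rot": [0, 0, 0]},
    {"offset": [14.4, 4.1, -12], "rot": [0, 0, 0]},
    {"offset": [14.4, 4.1, -16], "rot": [0, 0, 0]},
    {"offset": [14.4, 4.1, -19], "rot": [0, 0, 0]},
    {"offset": [14.4, 4.1, -22], "rot": [0, 0, 0]},
    {"offset": [14.4, 4.1, -25], "rot": [0, 0, 0]},
    {"offset": [14.4, 4.1, -27], "rot": [0, 0, 0]},
    {"offset": [14.4, 4.1, -28.3], "rot": [0, 0, 0]},
    {"offset": [14.4, 4.1, -29], "rot": [0, 0, 0]},
    {"offset": [14.4, 4.1, -29.4], "rot": [0, 0, 0]},
    {"offset": [14.4, 4.1, -29.7], "rot": [0, 0, 0]},
    {"offset": [14.4, 4.1, -29.7], "rot": [0, 0, 0]},
    {"offset": [14.4, 4.1, -29.8], "rot": [0, 0, 0]},
    {"offset": [14.4, 4.1, -29.8], "rot": [0, 0, 0]}
  ]
}}

```text
time: 7.2
position: [0.574, 0.3415, 0.0833]
tool_rot: [0.996, 0.094, 0.001, -0.0]
ft_force: [0.7, -0.1, -1.1]
grip_width: 0.0342
grip_force: 24.5
```

```bash
python3 - <<'E'
from h import *
o=get_obs();print(o['position'],o['tool_rot'],o['ft_force'])
im=snap('wrist','w3')
E
```

```text
[0.57401367 0.34152227 0.08332714] [ 9.95602597e-01  9.36740033e-02  7.75233365e-04 -2.19475095e-04] [ 0.68855058 -0.05332206 -1.11230937]
```

View pics/w3.png

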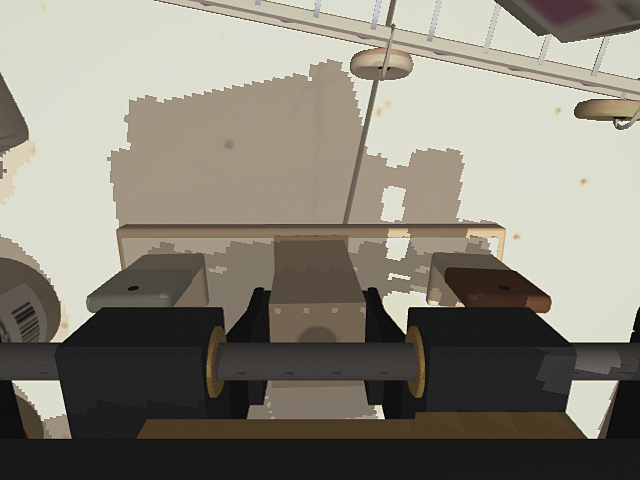

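The picture shows the prop's base at (310,241), just inside the patch edge at row 236, and centred between the tiles. I lower it 0.5 mm more and release.

Request:
{"name": "apply_moves", "arguments": {
  "series": [
    {"offset": [0, 0, -0.05], "rot": [0, 0, 0]},
    {"offset": [0, 0, -0.1], "rot": [0, 0, 0]},
    {"offset": [0, 0, -0.1], "rot": [0, 0, 0]}
  ]
}}

```text
time: 7.55
position: [0.5742, 0.3418, 0.0831]
tool_rot: [0.996, 0.094, 0.001, -0.0]
ft_force: [-1.3, 0.7, 4.6]
grip_width: 0.0342
grip_force: 24.6
```

Request:
{"name": "apply_moves", "arguments": {
  "series": [
    {"offset": [0, 0, 0], "rot": [0, 0, 0]},
    {"offset": [0, 0, 0], "rot": [0, 0, 0]},
    {"offset": [0, 0, 0], "rot": [0, 0, 0]},
    {"offset": [0, 0, 0], "rot": [0, 0, 0]},
    {"offset": [0, 0, 2], "rot": [0, 0, 0]},
    {"offset": [0, 0, 5], "rot": [0, 0, 0]},
    {"offset": [0, 0, 9], "rot": [0, 0, 0]},
    {"offset": [-1, -4, 12], "rot": [0, 0, 0]},
    {"offset": [-3, -9, 12], "rot": [0, 0, 0]},
    {"offset": [-4, -13, 12], "rot": [0, 0, 0]},
    {"offset": [-6, -18, 12], "rot": [0, 0, 0]},
    {"offset": [-7, -22, 12], "rot": [0, 0, 0]},
    {"offset": [-8, -26.5, 12], "rot": [0, 0, 0]},
    {"offset": [-10, -31, 12], "rot": [0, 0, 0]},
    {"offset": [-11, -35.5, 12], "rot": [0, 0, 0]},
    {"offset": [-12, -40, 12], "rot": [0, 0, 0]},
    {"offset": [-13, -44.5, 12], "rot": [0, 0, 0]},
    {"offset": [-13.8, -49, 12], "rot": [0, 0, 0]},
    {"offset": [-13.8, -53.5, 12], "rot": [0, 0, 0]},
    {"offset": [-13.8, -58, 12], "rot": [0, 0, 0]}
  ],
  "hand": 0.62
}}

```text
time: 9.55
position: [0.4349, -0.2407, 0.2017]
tool_rot: [0.996, 0.093, 0.0, 0.0]
ft_force: [0.4, -0.3, 0.3]
grip_width: 0.0538
grip_force: 0.0
```

Request:
{"name": "apply_moves", "arguments": {
  "series": [
    {"offset": [0, -1.3, -3], "rot": [0, 0, 3.8]},
    {"offset": [0, -1.3, -6], "rot": [0, 0, 3.8]},
    {"offset": [0, -1.3, -8.5], "rot": [0, 0, 3.8]},
    {"offset": [0, -1.3, -10.5], "rot": [0, 0, 3.8]},
    {"offset": [0, -1.3, -12.2], "rot": [0, 0, 3.8]},
    {"offset": [0, -1.3, -13.1], "rot": [0, 0, 3.8]},
    {"offset": [0, -1.3, -13.1], "rot": [0, 0, 3.8]},
    {"offset": [0, -1.3, -13.1], "rot": [0, 0, 3.8]}
  ]
}}

```text
time: 10.35
position: [0.4358, -0.252, 0.0709]
tool_rot: [0.992, 0.127, 0.0, 0.0]
ft_force: [-0.6, -0.2, -0.2]
grip_width: 0.0543
grip_force: 0.0
```

Request:
{"name": "apply_moves", "arguments": {
  "series": [
    {"offset": [0, 0, 0], "rot": [0, 0, 0]},
    {"offset": [0, 0, 0], "rot": [0, 0, 0]},
    {"offset": [0, 0, 0], "rot": [0, 0, 0]},
    {"offset": [0, 0, 0], "rot": [0, 0, 0]},
    {"offset": [0, 0, 0], "rot": [0, 0, 0]},
    {"offset": [0, 0, 2], "rot": [0, 0, 0]},
    {"offset": [0, 0, 6], "rot": [0, 0, 0]},
    {"offset": [0, 0, 10], "rot": [0, 0, 0]},
    {"offset": [0, 3, 13], "rot": [0, 0, 0]}
  ],
  "hand": 0.2
}}

```text
time: 11.25
position: [0.4375, -0.2254, 0.2029]
tool_rot: [0.992, 0.125, 0.002, 0.003]
ft_force: [0.9, 0.3, -1.3]
grip_width: 0.034
grip_force: 24.5
```

Request:
{"name": "apply_moves", "arguments": {
  "series": [
    {"offset": [0, 4, 0], "rot": [0, 0, -1]},
    {"offset": [0, 8.5, 1], "rot": [0, 0, -2]},
    {"offset": [0, 13, 1], "rot": [0, 0, -3]},
    {"offset": [0, 17.5, 1], "rot": [0, 0, -3.9]},
    {"offset": [0, 22, 1], "rot": [0, 0, -3.9]},
    {"offset": [0, 26.5, 1], "rot": [0, 0, -3.9]},
    {"offset": [0, 31, 1], "rot": [0, 0, -3.9]},
    {"offset": [0, 35.5, 1], "rot": [0, 0, -3.9]},
    {"offset": [0, 40, 1], "rot": [0, 0, -3.9]},
    {"offset": [0, 44.5, 1], "rot": [0, 0, -3.9]},
    {"offset": [0, 49, 1], "rot": [0, 0, -3.9]},
    {"offset": [0.5, 53.5, 1], "rot": [0, 0, -3.9]},
    {"offset": [1, 57.5, 1], "rot": [0, 0, -3.9]},
    {"offset": [1.4, 60.5, 0], "rot": [0, 0, -3.9]},
    {"offset": [1.4, 61.9, -1], "rot": [0, 0, -3.9]},
    {"offset": [1.4, 61.9, -2], "rot": [0, 0, -3.9]},
    {"offset": [1.4, 61.9, -3], "rot": [0, 0, -3.9]}
  ]
}}

```text
time: 12.95
position: [0.4485, 0.3958, 0.1691]
tool_rot: [0.996, 0.093, -0.001, 0.001]
ft_force: [-0.3, -0.2, -1.7]
grip_width: 0.0343
grip_force: 24.5
```

Request:
{"name": "apply_moves", "arguments": {
  "series": [
    {"offset": [0, 0, -3], "rot": [0, 0, 0]},
    {"offset": [0, 0, -5.5], "rot": [0, 0, 0]},
    {"offset": [0, 0, -7], "rot": [0, 0, 0]},
    {"offset": [0, 0, -8], "rot": [0, 0, 0]},
    {"offset": [0, 0, -8.5], "rot": [0, 0, 0]},
    {"offset": [0, 0, -8.8], "rot": [0, 0, 0]},
    {"offset": [0, 0, -8.9], "rot": [0, 0, 0]},
    {"offset": [0, 0, -8.9], "rot": [0, 0, 0]}
  ]
}}

```text
time: 13.75
position: [0.4497, 0.3971, 0.0826]
tool_rot: [0.996, 0.093, 0.0, 0.0]
ft_force: [-1.3, -1.5, 1.5]
grip_width: 0.0337
grip_force: 24.7
```

Request:
{"name": "apply_moves", "arguments": {
  "series": [
    {"offset": [0, 0, 0], "rot": [0, 0, 0]},
    {"offset": [0, 0, 0], "rot": [0, 0, 0]},
    {"offset": [0, 0, 0], "rot": [0, 0, 0]},
    {"offset": [0, 0, 0], "rot": [0, 0, 0]},
    {"offset": [0, 0, 2], "rot": [0, 0, 0]},
    {"offset": [0, 0, 5], "rot": [0, 0, 0]},
    {"offset": [0, 0, 9], "rot": [0, 0, 0]},
    {"offset": [0, -3.5, 12], "rot": [0, 0, 0]},
    {"offset": [0, -8, 12], "rot": [0, 0, -3]},
    {"offset": [0, -12.5, 12], "rot": [0, 0, -6]},
    {"offset": [0, -17, 12], "rot": [0, 0, -9]},
    {"offset": [0, -21.5, 12], "rot": [0, 0, -12]},
    {"offset": [0, -26, 12], "rot": [0, 0, -15]},
    {"offset": [0, -30.5, 12], "rot": [0, 0, -18.1]},
    {"offset": [0, -35, 12], "rot": [0, 0, -18.1]},
    {"offset": [0, -39.5, 12], "rot": [0, 0, -18.1]},
    {"offset": [0, -44, 12], "rot": [0, 0, -18.1]},
    {"offset": [0, -48.5, 12], "rot": [0, 0, -18.1]},
    {"offset": [-1, -53, 12], "rot": [0, 0, -18.1]},
    {"offset": [-2, -57.5, 12], "rot": [0, 0, -18.1]}
  ],
  "hand": 0.62
}}

```text
time: 15.75
position: [0.4293, -0.1798, 0.2017]
tool_rot: [0.998, -0.065, 0.0, 0.0]
ft_force: [0.9, -0.2, -0.4]
grip_width: 0.0538
grip_force: 0.0
```

Request:
{"name": "apply_moves", "arguments": {
  "series": [
    {"offset": [-1, -4.5, 0], "rot": [0, 0, 0]},
    {"offset": [-2, -9, 0], "rot": [0, 0, 0]},
    {"offset": [-3, -13, 0], "rot": [0, 0, 0]},
    {"offset": [-3.5, -16, 0], "rot": [0, 0, 0]},
    {"offset": [-3.5, -16.8, -1.5], "rot": [0, 0, 0]},
    {"offset": [-3.5, -16.8, -4], "rot": [0, 0, 0]},
    {"offset": [-3.5, -16.8, -7], "rot": [0, 0, 0]},
    {"offset": [-3.5, -16.8, -9.5], "rot": [0, 0, 0]},
    {"offset": [-3.5, -16.8, -11.8], "rot": [0, 0, 0]},
    {"offset": [-3.5, -16.8, -13.1], "rot": [0, 0, 0]},
    {"offset": [-3.5, -16.8, -13.1], "rot": [0, 0, 0]},
    {"offset": [-3.5, -16.8, -13.1], "rot": [0, 0, 0]}
  ]
}}

```text
time: 16.95
position: [0.3948, -0.3461, 0.0709]
tool_rot: [0.998, -0.065, 0.0, 0.0]
ft_force: [-0.5, -0.4, 0.4]
grip_width: 0.054
grip_force: 0.0
```

Request:
{"name": "apply_moves", "arguments": {
  "series": [
    {"offset": [0, 0, 0], "rot": [0, 0, 0]},
    {"offset": [0, 0, 0], "rot": [0, 0, 0]},
    {"offset": [0, 0, 0], "rot": [0, 0, 0]},
    {"offset": [0, 0, 0], "rot": [0, 0, 0]},
    {"offset": [0, 0, 0], "rot": [0, 0, 0]},
    {"offset": [0, 0, 2], "rot": [0, 0, 0]},
    {"offset": [0, 0, 6], "rot": [0, 0, 0]},
    {"offset": [0, 0, 10], "rot": [0, 0, 0]},
    {"offset": [1, 3, 13], "rot": [0, 0, 0]}
  ],
  "hand": 0.2
}}

```text
time: 17.85
position: [0.4053, -0.3197, 0.2028]
tool_rot: [0.998, -0.067, 0.002, 0.003]
ft_force: [0.8, -0.7, -1.2]
grip_width: 0.0344
grip_force: 24.4
```

Request:
{"name": "apply_moves", "arguments": {
  "series": [
    {"offset": [1, 4, 0], "rot": [0, 0, 3]},
    {"offset": [2, 8, 1], "rot": [0, 0, 6]},
    {"offset": [3, 12.5, 1], "rot": [0, 0, 9]},
    {"offset": [4, 17, 1], "rot": [0, 0, 12]},
    {"offset": [5, 21.5, 1], "rot": [0, 0, 15]},
    {"offset": [6, 26, 1], "rot": [0, 0, 18.1]},
    {"offset": [7, 30.5, 1], "rot": [0, 0, 18.1]},
    {"offset": [7.4, 35, 1], "rot": [0, 0, 18.1]},
    {"offset": [7.4, 39.5, 1], "rot": [0, 0, 18.1]},
    {"offset": [7.4, 44, 1], "rot": [0, 0, 18.1]},
    {"offset": [7.4, 48.5, 1], "rot": [0, 0, 18.1]},
    {"offset": [7.4, 52.5, 1], "rot": [0, 0, 18.1]},
    {"offset": [7.4, 55.2, 0], "rot": [0, 0, 18.1]},
    {"offset": [7.4, 56, -1], "rot": [0, 0, 18.1]},
    {"offset": [7.4, 56, -2], "rot": [0, 0, 18.1]},
    {"offset": [7.4, 56, -3], "rot": [0, 0, 18.1]}
  ]
}}

```text
time: 19.45
position: [0.478, 0.2433, 0.1694]
tool_rot: [0.996, 0.093, -0.001, 0.0]
ft_force: [-0.9, -0.9, -2.1]
grip_width: 0.0342
grip_force: 24.4
```

Request:
{"name": "apply_moves", "arguments": {
  "series": [
    {"offset": [0, 0, -3], "rot": [0, 0, 0]},
    {"offset": [0, 0, -5.5], "rot": [0, 0, 0]},
    {"offset": [0, 0, -7], "rot": [0, 0, 0]},
    {"offset": [0, 0, -8], "rot": [0, 0, 0]},
    {"offset": [0, 0, -8.5], "rot": [0, 0, 0]},
    {"offset": [0, 0, -8.8], "rot": [0, 0, 0]},
    {"offset": [0, 0, -8.9], "rot": [0, 0, 0]},
    {"offset": [0, 0, -8.9], "rot": [0, 0, 0]}
  ]
}}

```text
time: 20.25
position: [0.4787, 0.2442, 0.0827]
tool_rot: [0.996, 0.093, 0.0, -0.0]
ft_force: [-2.9, 0.9, 2.4]
grip_width: 0.0342
grip_force: 24.7
```

Request:
{"name": "apply_moves", "arguments": {
  "series": [
    {"offset": [0, 0, 0], "rot": [0, 0, 0]},
    {"offset": [0, 0, 0], "rot": [0, 0, 0]},
    {"offset": [0, 0, 0], "rot": [0, 0, 0]},
    {"offset": [0, 0, 0], "rot": [0, 0, 0]},
    {"offset": [0, 0, 2], "rot": [0, 0, 0]},
    {"offset": [0, 0, 5], "rot": [0, 0, 0]},
    {"offset": [0, 0, 9], "rot": [0, 0, 0]},
    {"offset": [0, 0, 13], "rot": [0, 0, 0]},
    {"offset": [-1, -2, 17], "rot": [0, 0, 0]},
    {"offset": [-2, -4, 21], "rot": [0, 0, 0]},
    {"offset": [-4, -7, 25], "rot": [0, 0, 0]},
    {"offset": [-5, -9, 29], "rot": [0, 0, 0]},
    {"offset": [-5, -10, 30], "rot": [0, 0, 0]},
    {"offset": [-5, -10, 30], "rot": [0, 0, 0]},
    {"offset": [-5, -10, 30], "rot": [0, 0, 0]}
  ],
  "hand": 0.62
}}

```text
time: 21.75
position: [0.4282, 0.1444, 0.3805]
tool_rot: [0.996, 0.092, -0.001, -0.0]
ft_force: [0.5, -0.2, 0.4]
grip_width: 0.0535
grip_force: 0.0
```

```bash
python3 - <<'E'
from h import *
o=get_obs();print(o['time'],o['position'],o['tool_rot'])
snap('wrist','w4')
for q in ['upper_shelf','prop_a','test_1']:
    for r in nets.spot_point('wrist',q): print(q,np.round(r['centre'],3),round(r['conf'],2),proj('wrist',r['centre'])[0].round())
E
```

```text
21.75 [0.42820952 0.14435306 0.38051298] [ 9.95717046e-01  9.24495582e-02 -7.63479529e-04 -2.45361049e-04]
upper_shelf [ 0.516  0.029 -0.002] 0.82 [420. 130.]
prop_a [0.479 0.248 0.009] 0.85 [237. 127.]
prop_a [0.576 0.344 0.014] 0.83 [162.  20.]
prop_a [0.45  0.395 0.012] 0.57 [111. 128.]
test_1 [0.467 0.325 0.016] 0.85 [170. 125.]
test_1 [0.555 0.415 0.011] 0.64 [98. 29.]
test_1 [0.587 0.264 0.009] 0.56 [235.  26.]
test_1 [0.577 0.343 0.009] 0.53 [164.  21.]
test_1 [0.452 0.396 0.013] 0.19 [110. 127.]
```

View pics/w4.png

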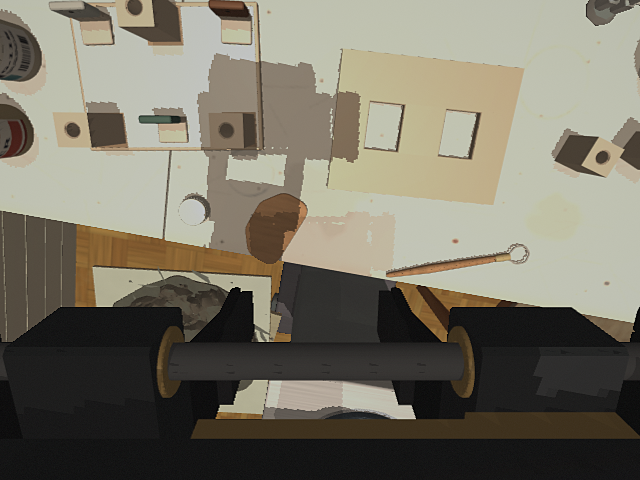

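All three props stand on their patches at (135,15), (72,130) and (227,130), with the tiles in place. The upper shelf spans (342,48) to (495,205). I zoom in on it.

```bash
python3 - <<'E'
import cv2,numpy as np
im=cv2.imread('pics/w4.png')
cv2.imwrite('pics/z4.png',cv2.resize(im[40:210,320:530],None,fx=3.5,fy=3.5,interpolation=cv2.INTER_CUBIC))
E
```

```text
(no output)
```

View pics/z4.png

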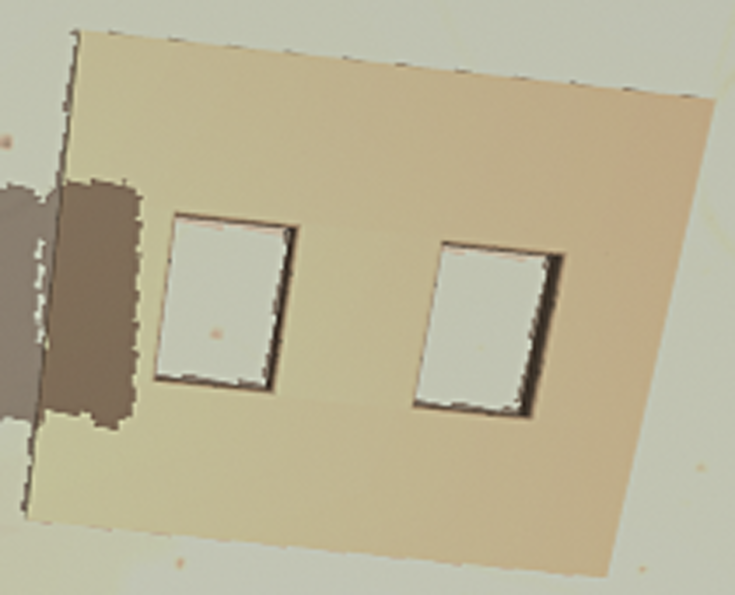

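```bash
python3 - <<'E'
from h import *
np.set_printoptions(precision=4,suppress=True)
px=[(78,31),(714,99),(607,577),(27,519),(175,213),(298,227),(274,392),(155,381),(443,242),(563,255),(533,417),(413,406)]
S=np.array([(80,105),(80,-105),(-80,-105),(-80,105),(27,66),(27,25),(-27,25),(-27,66),(27,-25),(27,-66),(-27,-66),(-27,-25)])/1e3
D=unproj('wrist',np.array([320,40])+np.array(px)/3.5,.012)[:,:2]
a=S-S.mean(0);b=D-D.mean(0);th=np.arctan2((a[:,0]*b[:,1]-a[:,1]*b[:,0]).sum(),(a*b).sum())
R=np.array([[np.cos(th),-np.sin(th)],[np.sin(th),np.cos(th)]]);t=D.mean(0)-R@S.mean(0)
print(t,np.degrees(th),(S@R.T+t-D))
# prop tops: hole centres
P=unproj('wrist',[(72.5,130),(227,130),(134.5,7)],.092)[:,:2];th2=np.radians(10.72)
R2=np.array([[np.cos(th2),-np.sin(th2)],[np.sin(th2),np.cos(th2)]]);print((P-[.5194,.331])@R2)
E
```

```text
[0.5159 0.03  ] 5.1949881369218 [[ 0.0003 -0.    ]
 [ 0.0005 -0.0005]
 [ 0.0001  0.    ]
 [-0.0007  0.0001]
 [-0.0006 -0.0004]
 [-0.0002  0.0003]
 [ 0.0001  0.0007]
 [ 0.0004  0.0002]
 [-0.0001 -0.0004]
 [ 0.0001 -0.0003]
 [-0.0001  0.0008]
 [ 0.0003 -0.0005]]
[[-0.0563  0.0764]
 [-0.0563 -0.0789]
 [ 0.0536 -0.0001]]
```

Request:
{"name": "apply_moves", "arguments": {
  "series": [
    {"offset": [3, -4, -3], "rot": [0, 0, -3]},
    {"offset": [6, -8, -6], "rot": [0, 0, -5.5]},
    {"offset": [8.7, -11.4, -8], "rot": [0, 0, -5.5]},
    {"offset": [8.7, -11.4, -12], "rot": [0, 0, -5.5]},
    {"offset": [8.7, -11.4, -16], "rot": [0, 0, -5.5]},
    {"offset": [8.7, -11.4, -20], "rot": [0, 0, -5.5]},
    {"offset": [8.7, -11.4, -24], "rot": [0, 0, -5.5]},
    {"offset": [8.7, -11.4, -28], "rot": [0, 0, -5.5]},
    {"offset": [8.7, -11.4, -31], "rot": [0, 0, -5.5]},
    {"offset": [8.7, -11.4, -33], "rot": [0, 0, -5.5]},
    {"offset": [8.7, -11.4, -34.5], "rot": [0, 0, -5.5]},
    {"offset": [8.7, -11.4, -35.3], "rot": [0, 0, -5.5]},
    {"offset": [8.7, -11.4, -35.7], "rot": [0, 0, -5.5]},
    {"offset": [8.7, -11.4, -35.7], "rot": [0, 0, -5.5]},
    {"offset": [8.7, -11.4, -35.7], "rot": [0, 0, -5.5]}
  ],
  "hand": 0.82
}}

```text
time: 23.45
position: [0.516, 0.0303, 0.025]
tool_rot: [0.999, 0.045, 0.001, 0.0]
ft_force: [1.1, -0.8, 0.3]
grip_width: 0.0715
grip_force: 0.0
```

Request:
{"name": "apply_moves", "arguments": {
  "series": [
    {"offset": [0, 0, 0], "rot": [0, 0, 0]},
    {"offset": [0, 0, 0], "rot": [0, 0, 0]},
    {"offset": [0, 0, 0], "rot": [0, 0, 0]},
    {"offset": [0, 0, 0], "rot": [0, 0, 0]},
    {"offset": [0, 0, 0], "rot": [0, 0, 0]},
    {"offset": [0, 0, 0], "rot": [0, 0, 0]}
  ],
  "hand": 0.4,
  "newtons": 50
}}

```text
time: 24.05
position: [0.5156, 0.0306, 0.025]
tool_rot: [0.999, 0.045, 0.0, -0.0]
ft_force: [0.6, 2.6, 6.1]
grip_width: 0.0493
grip_force: 50.0
```

Request:
{"name": "apply_moves", "arguments": {
  "series": [
    {"offset": [0, 0, 0.3], "rot": [0, 0, 0]},
    {"offset": [0, 0, 0.8], "rot": [0, 0, 0]},
    {"offset": [0, 0, 1.5], "rot": [0, 0, 0]},
    {"offset": [0, 0, 2.5], "rot": [0, 0, 0]},
    {"offset": [0, 0, 4], "rot": [0, 0, 0]},
    {"offset": [0, 0, 6], "rot": [0, 0, 0]},
    {"offset": [0, 0, 8], "rot": [0, 0, 0]},
    {"offset": [0, 0, 10], "rot": [0, 0, 0]},
    {"offset": [0, 0, 12], "rot": [0, 0, 0]},
    {"offset": [0, 0, 14], "rot": [0, 0, 0]},
    {"offset": [0, 0, 15.5], "rot": [0, 0, 0]},
    {"offset": [0, 0, 16], "rot": [0, 0, 0]},
    {"offset": [0, 0, 16], "rot": [0, 0, 0]}
  ]
}}

```text
time: 25.35
position: [0.5156, 0.0302, 0.1854]
tool_rot: [0.999, 0.045, 0.001, 0.0]
ft_force: [-0.7, -0.4, -5.9]
grip_width: 0.0492
grip_force: 50.0
```

```bash
python3 - <<'E'
from h import *
o=get_obs();print(o['time'],o['position'],o['tool_rot'],o['ft_force'],o['grip_width'])
im=snap('scene','s5')
cv2.imwrite('pics/s5c.png',cv2.resize(im[60:300,150:450,::-1],None,fx=2.5,fy=2.5))
E
```

```text
25.35 [0.51556418 0.03018966 0.1854134 ] [9.98993232e-01 4.48542190e-02 7.62726739e-04 2.01630616e-04] [-0.70899572 -0.38576085 -5.85674243] 0.049164263579568254
```

View pics/s5c.png

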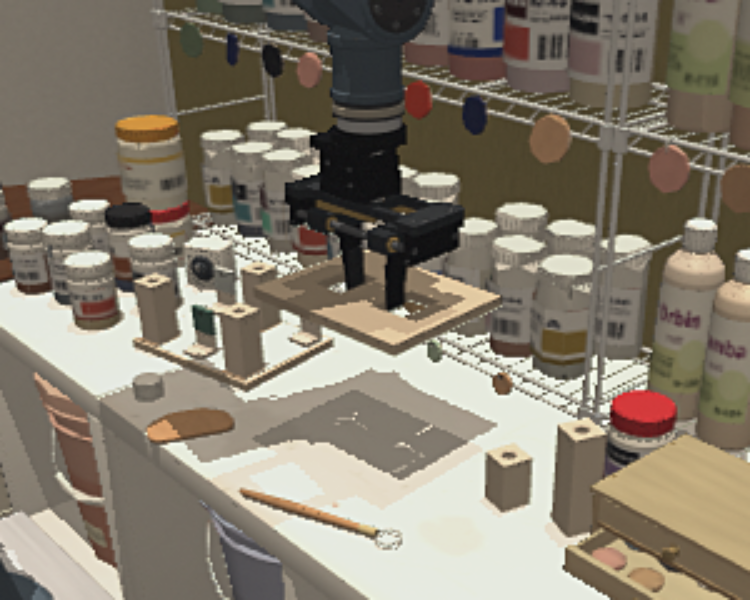

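The shelf hangs level from the fingers. I carry it over and stop just above the props.

Request:
{"name": "apply_moves", "arguments": {
  "series": [
    {"offset": [0, 1, 0], "rot": [0, 0, 0]},
    {"offset": [0, 3, 0], "rot": [0, 0, 1]},
    {"offset": [0, 6, 0], "rot": [0, 0, 2]},
    {"offset": [0, 9, 0], "rot": [0, 0, 3]},
    {"offset": [0, 12, 0], "rot": [0, 0, 4]},
    {"offset": [0.2, 15, 0], "rot": [0, 0, 5.5]},
    {"offset": [0.3, 18, 0], "rot": [0, 0, 5.5]},
    {"offset": [0.3, 21, 0], "rot": [0, 0, 5.5]},
    {"offset": [0.3, 24, 0], "rot": [0, 0, 5.5]},
    {"offset": [0.3, 26.5, 0], "rot": [0, 0, 5.5]},
    {"offset": [0.3, 28.5, 0], "rot": [0, 0, 5.5]},
    {"offset": [0.3, 29.7, 0], "rot": [0, 0, 5.5]},
    {"offset": [0.3, 30.1, -1], "rot": [0, 0, 5.5]},
    {"offset": [0.3, 30.1, -2.5], "rot": [0, 0, 5.5]},
    {"offset": [0.3, 30.1, -4], "rot": [0, 0, 5.5]},
    {"offset": [0.3, 30.1, -5], "rot": [0, 0, 5.5]},
    {"offset": [0.3, 30.1, -5.6], "rot": [0, 0, 5.5]},
    {"offset": [0.3, 30.1, -5.8], "rot": [0, 0, 5.5]},
    {"offset": [0.3, 30.1, -5.8], "rot": [0, 0, 5.5]}
  ]
}}

```text
time: 27.3
position: [0.5187, 0.331, 0.1264]
tool_rot: [0.996, 0.093, -0.0, 0.0]
ft_force: [0.9, 0.0, -5.6]
grip_width: 0.0492
grip_force: 50.0
```

```bash
python3 - <<'E'
from h import *
o=get_obs();print(o['time'],o['position'],o['tool_rot'],o['ft_force'],o['grip_width'])
im=snap('scene','s6')
a=cv2.resize(im[120:240,180:320,::-1],None,fx=5,fy=5)
cv2.imwrite('pics/s6c.png',a)
E
```

```text
27.3 [0.51872511 0.330995   0.12639937] [ 9.95711055e-01  9.25174951e-02 -7.34190051e-05  5.05820559e-05] [ 0.89991495  0.03104955 -5.55108622] 0.04922698460575773
```

View pics/s6c.png

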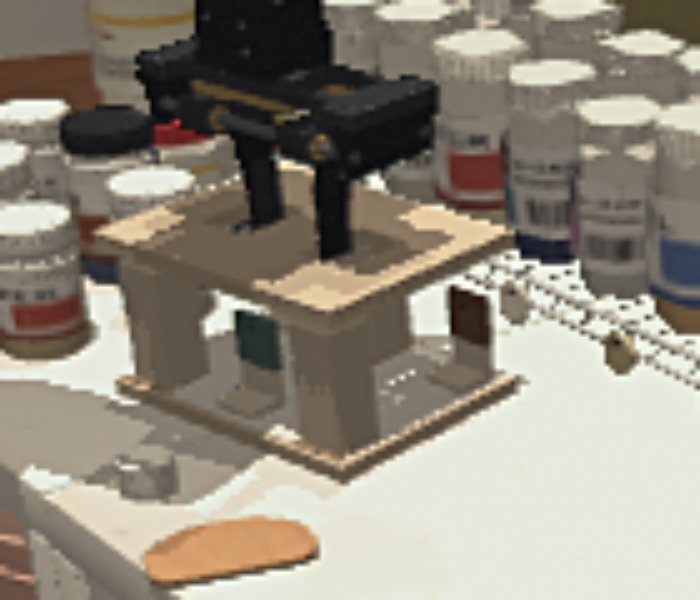

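Shelf corners at (340,320) and (515,235) in the crop sit directly above the lower shelf's corners at (345,470) and (518,380), so it is aligned. I lower it slowly.

Request:
{"name": "apply_moves", "arguments": {
  "series": [
    {"offset": [0, 0, -0.3], "rot": [0, 0, 0]},
    {"offset": [0, 0, -0.5], "rot": [0, 0, 0]},
    {"offset": [0, 0, -0.65], "rot": [0, 0, 0]},
    {"offset": [0, 0, -0.75], "rot": [0, 0, 0]},
    {"offset": [0, 0, -0.85], "rot": [0, 0, 0]},
    {"offset": [0, 0, -0.9], "rot": [0, 0, 0]},
    {"offset": [0, 0, -0.95], "rot": [0, 0, 0]},
    {"offset": [0, 0, -0.95], "rot": [0, 0, 0]}
  ]
}}

```text
time: 28.15
position: [0.5186, 0.3313, 0.1171]
tool_rot: [0.996, 0.093, 0.0, -0.0]
ft_force: [-0.1, 0.2, -4.6]
grip_width: 0.0491
grip_force: 50.0
```

Request:
{"name": "apply_moves", "arguments": {
  "series": [
    {"offset": [0, 0, -0.05], "rot": [0, 0, 0]},
    {"offset": [0, 0, -0.1], "rot": [0, 0, 0]},
    {"offset": [0, 0, -0.1], "rot": [0, 0, 0]},
    {"offset": [0, 0, -0.1], "rot": [0, 0, 0]}
  ]
}}

```text
time: 28.55
position: [0.5186, 0.3313, 0.117]
tool_rot: [0.996, 0.093, 0.0, -0.0]
ft_force: [-2.8, -1.1, 5.4]
grip_width: 0.0498
grip_force: 50.0
```

The force changed from -5 to +5 N, so the shelf is resting on the props. I release it and back straight up.

Request:
{"name": "apply_moves", "arguments": {
  "series": [
    {"offset": [0, 0, 0], "rot": [0, 0, 0]},
    {"offset": [0, 0, 0], "rot": [0, 0, 0]},
    {"offset": [0, 0, 0], "rot": [0, 0, 0]},
    {"offset": [0, 0, 0], "rot": [0, 0, 0]},
    {"offset": [0, 0, 0], "rot": [0, 0, 0]},
    {"offset": [0, 0, 1], "rot": [0, 0, 0]},
    {"offset": [0, 0, 3], "rot": [0, 0, 0]},
    {"offset": [0, 0, 6], "rot": [0, 0, 0]},
    {"offset": [0, 0, 10], "rot": [0, 0, 0]},
    {"offset": [-2, -2, 14], "rot": [0, 0, 0]},
    {"offset": [-5, -5, 18], "rot": [0, 0, 0]},
    {"offset": [-8, -8, 22], "rot": [0, 0, 0]},
    {"offset": [-8, -12, 26], "rot": [0, 0, 0]},
    {"offset": [-8, -12, 28], "rot": [0, 0, 0]},
    {"offset": [-8, -12, 28], "rot": [0, 0, 0]},
    {"offset": [-8, -12, 28], "rot": [0, 0, 0]}
  ],
  "hand": 0.8
}}

```text
time: 30.15
position: [0.4386, 0.2111, 0.3974]
tool_rot: [0.996, 0.092, 0.002, -0.0]
ft_force: [-0.9, -0.3, 0.1]
grip_width: 0.0696
grip_force: 0.0
```

```bash
python3 - <<'E'
from h import *
o=get_obs();print(o['time'],o['position'],o['ft_force'],o['grip_width'])
w=snap('wrist','w7'); s=snap('scene','s7')
for q in ['upper_shelf','lower_shelf']:
    for r in nets.spot_point('wrist',q)[:2]: print(q,np.round(r['centre'],3),round(r['conf'],2))
a=cv2.resize(s[120:240,180:320,::-1],(400,343)); b=cv2.resize(w[0:240,0:400,::-1],(400,240))
cv2.imwrite('pics/f7.png',np.vstack([a,b]))
E
```

```text
30.15 [0.43862067 0.21105569 0.39741745] [-0.9152235  -0.32287472  0.08950902] 0.06955175684705747
upper_shelf [0.523 0.329 0.087] 0.88
```

View pics/f7.png

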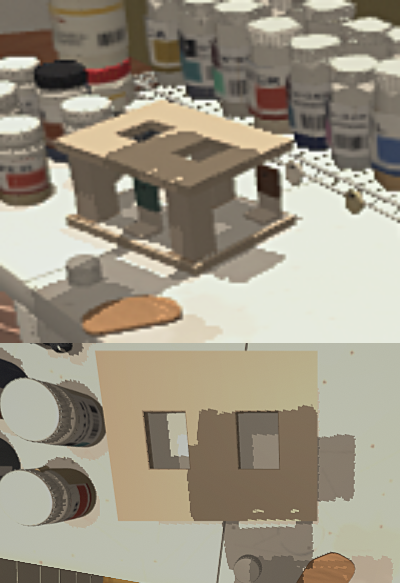

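The upper shelf lies level on the three props. Its corners are above the lower shelf's, the tiles are standing, and the arm is clear. The network puts it at (0.523, 0.329, 0.087), which fits. I hand the job in.

```bash
python3 -c "
from h import *
print(hand_in())"
```

```text
the job is handed in; nothing more can be done
None
```

I handed the job in after about 30 s of robot time: the three 80 mm props stand on the bare patches, the upper shelf rests level and in line on them, the tiles are still standing and the arm is clear; no verdict came back.

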